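# Rebuild the carousel drive stack and lock it

### The job

Put the carousel drive back together: slip the plain spacer sleeve down the shaft until it sits on the bearing, then lay the small thick washer on the sleeve, then lock them with the eared cap - set it over the T-shaped shaft head, feel for its slot without forcing it, press it down against the bearing's spring, turn it about a quarter turn clockwise (seen from above), not hard against its stop, and let it rise, so that the spring holds it locked on the head. Never bear hard on any part (over about 40 N), let go of everything at the end, and leave the large shim ring and the other things on the bench where they are.

Things in the scene. Friction and masses are not known exactly. Their poses are not given: they have to be found in the camera images.
- drive: Carousel drive: white housing 130 x 130 x 58 mm with a round aluminium flange on top, a ball bearing (52 mm across) above it and an upright steel shaft through its middle; fixed to the bench. Origin: centre of its underside on the bench, below the shaft; z up. All heights in these texts are above the bench.
- shaft_axis (a point): Point on the shaft's axis at its shoulder, height 119 mm; axes as the drive's. The shaft is 20 mm in diameter up to there, its last 4 mm tapered to 16 mm; above the shoulder is only a thin neck of 7 mm and the T head. The shaft is braked and does not turn.
- shaft_head (a point): Top of the T head, on the shaft's axis, height 137 mm, the highest point of the drive. The head is a crossbar 18 mm long, 7 mm wide and 6 mm thick (131 to 137 mm). The bar lies along the drive's y axis give or take 0.4 rad: this angle is not measured (this point has the drive's axes), it must be felt or seen.
- bearing (a joint): Travel (m) of the bearing, a steel ring 15 mm high around the shaft, pushed up by a spring: 0 = up (its top at 89 mm), growing downwards to 0.008 at its hard stop. Spring force 6 N at 0 plus 1.2 N per mm; it does not give under the stack's weight. A locked cap keeps it about 0.003 down.
- spacer: Plain aluminium sleeve standing upright: outer diameter 30 mm, bore 22 mm, height 24 mm. Origin: centre of its lower end; z along its axis. On the bearing its top is at 113 mm.
- washer: Small thick steel washer lying flat: outer diameter 44 mm, bore 22 mm, 6 mm thick. Origin: centre of its underside; z along its axis. On the sleeve its top is at 119 mm, level with the shaft's shoulder.
- lockcap: Aluminium lock cap standing on a foot ring (34 mm outer, 24 mm inner diameter, 10 mm high) that carries a slotted plate and two ears. Origin: centre of its underside; z up; half-turn symmetric. Underside at 127 mm while it rests on the crossbar, 119 mm when it has dropped over the head onto the washer (there it may be let go and regripped), about 116 mm when locked.
- cap_slot (a point): Centre of the top of the cap's plate (36 x 34 mm, 5 mm thick), 15 mm above its underside; axes as the cap's. Through slot 22 mm long (x), 11 mm wide: drops over the bar if within about 0.15 rad of it and 1 mm of the axis.
- cap_pocket (a point): Outer end, at +y, of the pocket in which the crossbar lies when locked: across the plate along the cap's y axis, 12 mm wide, between the ears: on each half a 2.5 mm ridge on its entry side, 9 mm stop beyond. To lock press down 6 to 7 mm (13 to 15 N), turn clockwise 1.57 rad (the stop is 0.25 rad further), let rise.
- cap_grip (a point): Point between the cap's two upright ears, 37 mm above its underside; axes as the cap's. The ears stand along the +y and -y edges of the plate, reach from 15 to 40 mm above the underside, are 26 mm long (x) and 4 mm thick, 34 mm over their outer faces: grip them there along y.
- shim: Large thin shim ring, not part of this job: outer diameter 58 mm, bore 40 mm, 5 mm thick. Origin: centre of its underside.
- reagent: White reagent bottle, 52 mm diameter, 80 mm tall, bystander. Origin: centre of its underside.
- driver: Screwdriver lying on the bench, bystander. Origin: at bench level, under its middle.
- marker: White marker pen, 14 mm thick and 120 mm long, lying on the bench, bystander. Origin: at bench level, under its middle.
There are look-alikes about, which are no part of the job. Leave any brown or red look-alike of the spacer alone. What is shaped like the lockcap but brown is not meant.

How it is judged:
By the outcome, as a careful person would: the job done as asked, in the order asked, and still so for the second after the job is handed in, with the robot touching nothing.
It also fails if it takes over 72 s, if anything falls off the work surface, if the arm or the gripper's body presses on something with over 40 N, if the wrist force passes 120 N, or if a joint passes its speed limit or range.

### The arm

A 6-joint arm with a two-finger parallel gripper is mounted at the origin on the work surface. World frame = base frame: x ahead of the robot, y to its left, z up, the work surface at z = 0. Lengths are in m, angles in rad, forces in N, time in s.
With the tool pointing down it reaches from about 0.35 to 0.775 m from the base axis. Payload 7.3 kg.
Tool frame: the origin (TCP) lies midway between the tips of the shut fingers; the grasp point (between the pads) lies 19 mm behind it (robot.grip_depth is the z of the grasp point in the tool frame, in m); z points along the fingers, y is the line along which they close (so a half turn about z gives the same grasp; the last joint's range is limited). The gripper opens to 92 mm and grips with 3 to 60 N. Pads are 19 mm wide; open, the fingers measure 130 mm over their backs; the gripper's body (75 mm by 190 mm) begins 47 mm behind the grasp point.
Start: joints at [-1.283, 0.342, 1.524, -0, 1.275, -0.146], TCP at [0.221, -0.476, 0.227] pointing down, gripper open.
Joint ranges: [-2.53, 2.53], [-0.77, 2.02], [0.04, 2.7], [-1, 4.14], [0.28, 2.66], [-3.11, 3.11]. Speed limits (rad/s): [2.57, 2.57, 3.14, 3.14, 3.14, 3.14].

### API

Orientations are given as [roll, pitch, yaw] about the fixed x, y, z axes, in that order (R = Rz(yaw) Ry(pitch) Rx(roll)).
In Python, from cell import robot, viewer gives the robot as it stands.
- The arm moves only by the tool step_arm, never from a script. Its argument "increments" is a list of rows, each an object with "delta_pos": the shift along the tool's x, y, z in cm, a list of three; "dr": the turn, a rotation vector about the tool's x, y, z in degrees, a list of three; "fingers": the closure, from -1 (fully open) to 1 (shut), so that 0 is half open. In form: [{"delta_pos": [tx, ty, tz], "dr": [wx, wy, wz], "fingers": fingers}, ...]. A call has exactly 5 rows; each row is the pose to reach, as a shift and turn from the pose commanded when the call began, along the tool's axes at that moment; what a row does not reach only later rows make up. A row lasts 1/8 s, in which the tool goes at most 62.5 mm and 10.7 degrees, less where a joint would pass 70% of its speed; a pose out of reach is approached as far as the arm can. A call with a gripper value outside its range is refused whole. The fingers move at their own pace and stop on an object; "newtons" is the grip in N (left out, the last holds). Time passes only in rows, so rows that repeat a pose let the fingers close, or fill a call up. It gives the time, the measured TCP pose, the force, the opening and the grip force at its end, in the units of the state.
- robot.observe(): the state, without advancing time (a new reading comes with each control period).
- viewer.read_camera(name): name is "scene" or "top" or "wrist"; returns the picture (420x560x3 uint8, red, green, blue); there is no depth.
- viewer.camera_params(name): a dict with "K" (3x3 intrinsics, pixels), "T" (4x4, takes a point from camera to world coordinates). Camera axes: x right, y down, z forward; pixel columns grow to the right and rows downward; lengths in m; the calibration is good to about 2 mm. A picture is of the moment at which its call begins: read the wrist's pose just before it. camera_params takes no time and is no camera call; for the wrist camera it gives the pose at the moment of the call.
- robot.hand_in(): hands the job in; it is judged then, once.
The state is a dict: "time": time; "qpos": joint angles; "qvel": joint speeds; "joint_efforts": joint torques, N m; "tool_pos": TCP position; "tool_rot": TCP orientation; "contact_force": force on the tool from outside, world axes, zero at the start; "torque": the same for the moment, N m; "opening": finger opening in m; "grip_force": force on a finger pad.
Only numpy, scipy, OpenCV 4.12 (cv2) and the standard library are available. Lean on these libraries where they do the work, as an engineer would, in place of code of your own. Each camera call takes 0.05 s, during which the arm holds its last target. There are 200 camera calls.

## Working session

There is one attempt and no reset: what is moved stays moved. The work goes in short steps, Python scripts to look and compute and a tool call to move; the robot and the scene stay as the last step left them, time stands still between calls to the robot, and variables do not carry over. Pictures are saved under pics/ and viewed, at most 12 in all, crops included, and the job is handed in when it is done.

Besides the shell and the picture viewer there is one more tool, called after "Call:" as name(argument=value, ...), one argument or row to a line, values as JSON. step_arm: Moves the arm, as the interface text tells. Its arguments: {"type":"object","properties":{"increments":{"type":"array"},"newtons":{"type":"number"}},"required":["increments"]}

```bash
mkdir -p pics; ls; python3 - <<'E'
from cell import robot, viewer
import cv2,numpy as np
s=robot.observe();print(s['time'],s['tool_pos'],s['tool_rot'],s['opening'],robot.grip_depth)
ims=[]
for n in("scene","top"):
    im=viewer.read_camera(n);cv2.imwrite(f"pics/{n}0.png",im[...,::-1]);p=viewer.camera_params(n);print(n,np.round(p['K'],1).tolist(),np.round(p['T'],4).tolist())
E
```

```text
pics
0.0 [ 0.22056481 -0.47598291  0.22605865] [-3.14010800e+00 -2.17831869e-04  4.33803332e-01] 0.0916118571613542 -0.0188
scene [[503.7, 0.0, 276.6], [0.0, 503.7, 207.7], [0.0, 0.0, 1.0]] [[0.781, 0.5216, -0.3436, 0.9322], [0.6246, -0.6472, 0.4371, -0.4103], [0.0056, -0.5559, -0.8312, 0.9837], [0.0, 0.0, 0.0, 1.0]]
top [[443.0, 0.0, 276.0], [0.0, 443.0, 211.5], [0.0, 0.0, 1.0]] [[-0.0211, -0.9945, 0.1024, 0.4858], [-0.9998, 0.0214, 0.0014, 0.0584], [-0.0036, -0.1023, -0.9947, 1.0553], [0.0, 0.0, 0.0, 1.0]]
```

View pics/scene0.png

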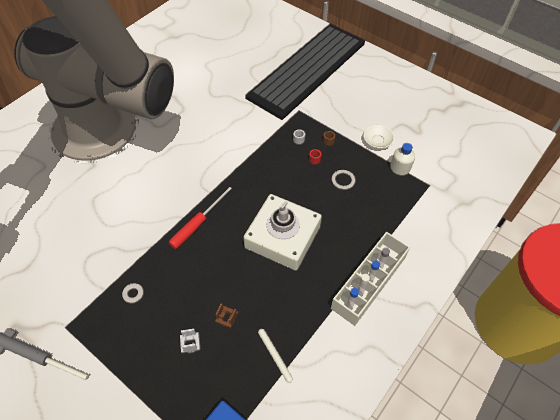

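View pics/top0.png

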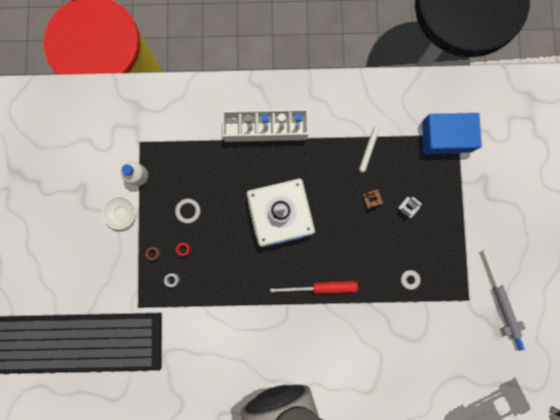

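Candidates, top view:
- **Spacer:** grey sleeve (171,280), brown (152,254), red (183,249). The plain aluminium one is the grey.
- **Ring:** small ring (411,280), large ring (188,211). The small one is the washer and the large one the shim.
- **Cap:** silver (410,207), brown (373,199). The silver one is meant.

I'll confirm these in one crop and measure.

```bash
cat > h.py <<'E'
from cell import robot, viewer
import cv2,numpy as np
def ray(n,uv,z,p=None):
    p=p or viewer.camera_params(n);K,T=p['K'],p['T']
    d=T[:3,:3]@np.linalg.solve(K,[uv[0],uv[1],1.]);o=T[:3,3]
    return (o+d*(z-o[2])/d[2])[:2]
def proj(n,P,p=None):
    p=p or viewer.camera_params(n);c=np.linalg.inv(p['T'])@np.append(P,1.);u=p['K']@c[:3];return u[:2]/u[2]
def blobs(im,box,th=110,mina=15):
    x0,y0,x1,y1=box;g=cv2.cvtColor(im,cv2.COLOR_RGB2GRAY)[y0:y1,x0:x1]
    cs,_=cv2.findContours((g>th).astype(np.uint8),cv2.RETR_EXTERNAL,cv2.CHAIN_APPROX_NONE)
    return [(cv2.contourArea(c),c.reshape(-1,2)+[x0,y0]) for c in cs if cv2.contourArea(c)>mina]
E
python3 - <<'E'
from h import *
top=cv2.imread('pics/top0.png');sc=cv2.imread('pics/scene0.png')
for n,im,L in(("top",top,dict(spacer=(160,268,183,293,.012),washer=(397,266,425,294,.003),cap=(396,193,424,221,.018),drive=(240,172,322,255,.058),shim=(172,196,204,226,.0025))),("scene",sc,dict(spacer=(288,126,308,147,.012),washer=(120,280,146,306,.003),cap=(176,326,204,356,.018)))):
    for k,b in L.items():
        a,c=max(blobs(im,b[:4]),key=lambda t:t[0]);r=cv2.minAreaRect(c.astype(np.float32))
        x,y,w,h=cv2.boundingRect(c.astype(np.int32));ct=(x+w/2-.5,y+h/2-.5)
        print(n,k,a,np.round(ct,1),(w,h),'ang',round(r[2],1),np.round(ray(n,ct,b[4]),4))
        if k=='drive':
            q=cv2.boxPoints(r);W=np.array([ray(n,u,.058) for u in q]);print(np.round(W,4).tolist(),W.mean(0),[np.degrees(np.arctan2(*(W[i]-W[i-1])[::-1])) for i in range(4)])
c=lambda im,x,y,r,s:cv2.resize(im[y-r:y+r,x-r:x+r],(s,s),interpolation=cv2.INTER_CUBIC)
cv2.imwrite('pics/crop1.png',np.vstack([np.hstack([c(top,170,262,32,260),c(top,411,280,25,260),c(top,398,205,35,260)]),np.hstack([c(sc,315,142,32,260),c(sc,132,293,25,260),c(sc,283,220,40,260)])]))
E
```

```text
top spacer 140.5 [171.  279.5] (15, 14) ang 90.0 [0.4391 0.3081]
top washer 269.5 [410.  279.5] (19, 20) ang 90.0 [ 0.4269 -0.2514]
top cap 240.5 [410. 207.] (23, 21) ang 39.3 [ 0.5965 -0.2557]
top drive 3233.5 [280.5 211.5] (68, 68) ang 76.8 [0.5883 0.0496]
[[0.6381, 0.1294], [0.6662, -0.0012], [0.5369, -0.0276], [0.5095, 0.1014]] [0.58768801 0.05049388] [np.float64(12.291299779963916), np.float64(-77.85065380195216), np.float64(-168.47096944087755), np.float64(101.99847333869819)]
top shim 441.5 [187.  210.5] (25, 24) ang 90.0 [0.6012 0.2726]
scene spacer 114.0 [298.5 136. ] (12, 15) ang 90.0 [0.4361 0.3087]
scene washer 294.0 [132.  292.5] (21, 20) ang 90.0 [ 0.4241 -0.2527]
scene cap 362.0 [189.5 340.5] (20, 24) ang 90.0 [ 0.5956 -0.254 ]
```

View pics/crop1.png

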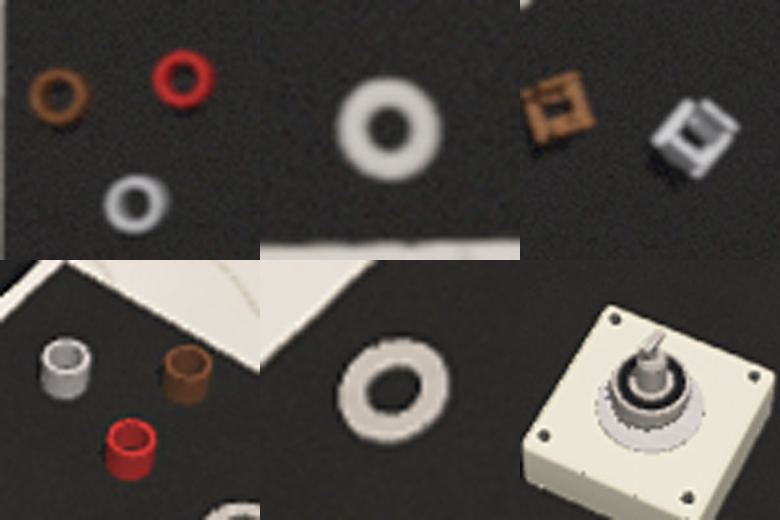

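The crop confirms three parts: plain grey sleeve (the brown and red ones are look-alikes), small thick washer and silver eared cap. First I move towards the drive and look at it from the wrist camera on the way.

```bash
cat >> h.py <<'E'
def go(*wps):
    s=robot.observe();p=np.array(s['tool_pos']);y0=s['tool_rot'][2]
    print('t',round(s['time'],2),'at',np.round(p,4),'yaw',round(np.degrees(y0),2),'rp',np.round(np.degrees(s['tool_rot'][:2]),2),'q6',round(s['qpos'][5],2),'op',round(s['opening'],4),'F',np.round(s['contact_force'],1))
    for x,y,z,yaw in wps:
        d=np.array([x,y,z])-p;c,sn=np.cos(y0),np.sin(y0)
        print('cm',np.round([100*(c*d[0]+sn*d[1]),100*(sn*d[0]-c*d[1]),-100*d[2]],2),'dz_deg',round((np.degrees(y0)-yaw+180)%360-180,1))
E
python3 - <<'E'
from h import *
p=viewer.camera_params('wrist');s=robot.observe()
T=np.eye(4);y=s['tool_rot'][2]
from scipy.spatial.transform import Rotation as R
T[:3,:3]=R.from_euler('xyz',s['tool_rot']).as_matrix();T[:3,3]=s['tool_pos']
print(np.round(np.linalg.inv(T)@p['T'],3),p['K'][0])
go((.40,-.12,.27,7),(.53,.05,.27,7))
E
```

```text
[[ 0.001 -0.95  -0.312  0.084]
 [ 1.     0.001  0.     0.001]
 [ 0.    -0.312  0.95  -0.158]
 [ 0.     0.     0.     1.   ]] [354.34880428   0.         281.24483827]
t 0.1 at [ 0.2206 -0.476   0.2261] yaw 24.86 rp [-1.7992e+02 -1.0000e-02] q6 -0.15 op 0.092 F [0.6 0.4 0.5]
cm [ 31.24 -24.76  -4.39] dz_deg 17.9
cm [ 50.19 -34.72  -4.39] dz_deg 17.9
```

Call:
step_arm(
  increments=[
    {"delta_pos":[6.2,-5,-1],"dr":[0,0,4],"fingers":0},
    {"delta_pos":[12.5,-10,-2],"dr":[0,0,8],"fingers":0},
    {"delta_pos":[18.7,-15,-3],"dr":[0,0,12],"fingers":0},
    {"delta_pos":[25,-20,-4],"dr":[0,0,16],"fingers":0},
    {"delta_pos":[31.2,-24.8,-4.4],"dr":[0,0,18],"fingers":0},
  ],
)

```text
time: 0.72
tool_pos: [0.36, -0.197, 0.2633]
tool_rot: [3.141, -0.0, 0.118]
contact_force: [1.3, -0.3, -0.0]
opening: 0.0478
grip_force: 0.0
```

```bash
python3 -c "
from h import *
go((.588,.05,.24,7))"
```

```text
t 0.72 at [ 0.36   -0.197   0.2633] yaw 6.73 rp [ 1.7999e+02 -2.0000e-02] q6 0.77 op 0.0478 F [ 1.3 -0.3 -0. ]
cm [ 25.54 -21.85   2.33] dz_deg -0.3
```

Call:
step_arm(
  increments=[
    {"delta_pos":[5,-4,0],"dr":[0,0,0],"fingers":0},
    {"delta_pos":[10,-8,0],"dr":[0,0,0],"fingers":0},
    {"delta_pos":[15,-12,1],"dr":[0,0,0],"fingers":0},
    {"delta_pos":[20,-16,2],"dr":[0,0,0],"fingers":0},
    {"delta_pos":[22,-18,2.5],"dr":[0,0,0],"fingers":0},
  ],
)

```text
time: 1.35
tool_pos: [0.5576, 0.0086, 0.2368]
tool_rot: [-3.141, 0.001, 0.122]
contact_force: [1.0, -0.3, -1.0]
opening: 0.046
grip_force: 0.0
```

Call:
step_arm(
  increments=[
    {"delta_pos":[0,0,0],"dr":[0,0,0],"fingers":0},
    {"delta_pos":[0,0,0],"dr":[0,0,0],"fingers":0},
    {"delta_pos":[0,0,0],"dr":[0,0,0],"fingers":0},
    {"delta_pos":[0,0,0],"dr":[0,0,0],"fingers":0},
    {"delta_pos":[0,0,0],"dr":[0,0,0],"fingers":0},
  ],
)

```text
time: 1.98
tool_pos: [0.5563, 0.0056, 0.2384]
tool_rot: [3.141, -0.0, 0.119]
contact_force: [-0.2, -0.2, 0.5]
opening: 0.0459
grip_force: 0.0
```

```bash
python3 -c "
from h import *
go((.588,.05,.24,7))
p=viewer.camera_params('wrist');im=viewer.read_camera('wrist');cv2.imwrite('pics/w1.png',im[...,::-1])
np.save('pics/w1.npy',p['T']);print(proj('wrist',[.588,.05,.137],p))"
```

```text
t 1.98 at [0.5563 0.0056 0.2384] yaw 6.8 rp [ 1.7999e+02 -3.0000e-02] q6 1.32 op 0.0459 F [-0.2 -0.2  0.5]
cm [ 3.68 -4.03 -0.16] dz_deg -0.2
[225.27757258 166.92133886]
```

View pics/w1.png

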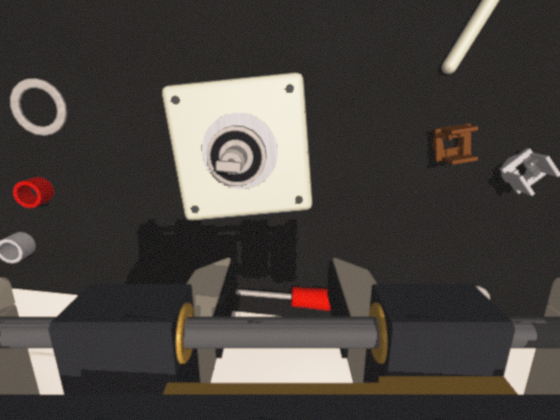

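The wrist view shows the drive with its T head near (232,165), the bar lying roughly along world y. The shim is at (38,106), the red sleeve at (33,192), the grey sleeve at (16,247) and the silver cap at (530,172). I enlarge the head.

```bash
python3 -c "
import cv2
im=cv2.imread('pics/w1.png')[115:200,190:290];cv2.imwrite('pics/c2.png',cv2.resize(im,None,fx=7,fy=7,interpolation=cv2.INTER_CUBIC))"
```

```text
(no output)
```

View pics/c2.png

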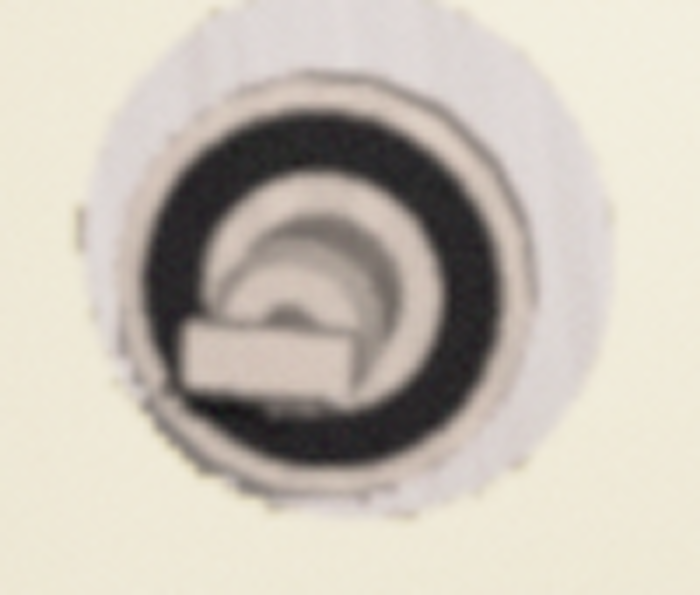

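```bash
python3 -c "
from h import *
p=dict(K=viewer.camera_params('wrist')['K'],T=np.load('pics/w1.npy'))
f=lambda u,z:ray('',(u[0]/7+190-3/7,u[1]/7+115-3/7),z,p)
q=[f(u,.137) for u in((188,318),(358,327),(356,397),(188,392))];print(np.round(q,4),np.mean(q,0))
d=q[1]-q[0]+q[2]-q[3];print('bar deg',np.degrees(np.arctan2(d[1],d[0])),np.hypot(*d)/2)
print('bearing',f((322,288),.089))
go((.4375,.3085,.12,7),(.4375,.3085,.004,7))
for n in ('top','scene'): print(n,proj(n,[*np.mean(q,0),.137]))
"
```

```text
[[0.5923 0.0568]
 [0.5935 0.039 ]
 [0.5861 0.0386]
 [0.5845 0.0563]] [0.58910826 0.04769566]
bar deg -85.55074577363932 0.01777812506507832
bearing [0.58912141 0.04835257]
t 2.02 at [0.5563 0.0057 0.2384] yaw 6.82 rp [ 1.7999e+02 -2.0000e-02] q6 1.32 op 0.046 F [0.6 0.1 0.2]
cm [ -8.21 -31.47  11.84] dz_deg -0.2
cm [ -8.21 -31.47  23.44] dz_deg -0.2
top [281.64613534 207.2165555 ]
scene [283.20148511 205.39406352]
```

Call:
step_arm(
  increments=[
    {"delta_pos":[-1.6,-6.2,0],"dr":[0,0,0],"fingers":0},
    {"delta_pos":[-3.2,-12.2,0],"dr":[0,0,0],"fingers":0},
    {"delta_pos":[-4.8,-18.2,2],"dr":[0,0,0],"fingers":0},
    {"delta_pos":[-6.4,-24.2,5],"dr":[0,0,0],"fingers":0},
    {"delta_pos":[-8,-29.5,8],"dr":[0,0,0],"fingers":0},
  ],
)

```text
time: 2.65
tool_pos: [0.445, 0.2825, 0.1629]
tool_rot: [-3.141, -0.002, 0.119]
contact_force: [0.5, 0.3, -0.9]
opening: 0.0463
grip_force: 0.0
```

Call:
step_arm(
  increments=[
    {"delta_pos":[0,-1.5,2],"dr":[0,0,0],"fingers":0},
    {"delta_pos":[0,-1.5,3],"dr":[0,0,0],"fingers":0},
    {"delta_pos":[0,-1.5,3],"dr":[0,0,0],"fingers":0},
    {"delta_pos":[0,-1.5,3],"dr":[0,0,0],"fingers":0},
    {"delta_pos":[0,-1.5,3],"dr":[0,0,0],"fingers":0},
  ],
)

```text
time: 3.28
tool_pos: [0.4446, 0.2952, 0.134]
tool_rot: [-3.141, -0.002, 0.118]
contact_force: [-1.0, -0.0, -0.2]
opening: 0.0461
grip_force: 0.0
```

```bash
python3 -c "
from h import *
p=viewer.camera_params('wrist');im=viewer.read_camera('wrist');cv2.imwrite('pics/w2.png',im[...,::-1])
go((.4375,.3085,.004,7))
u=proj('',[.4375,.3085,.024],p);print(u)
x,y=map(int,u)
for a,c in blobs(im,(x-70,max(y-70,0),x+70,y+70),110,100):
  b=cv2.boundingRect(c.astype(np.int32));print(a,b)
"
```

```text
t 3.33 at [0.4444 0.2953 0.1338] yaw 6.79 rp [-1.7998e+02 -8.0000e-02] q6 1.9 op 0.046 F [ 0.3 -0.3  0. ]
cm [-0.53 -1.4  12.98] dz_deg -0.2
[262.45970787 217.58045814]
792.0 (236, 273, 92, 14)
106.0 (209, 258, 21, 11)
1148.0 (249, 192, 38, 41)
```

View pics/w2.png

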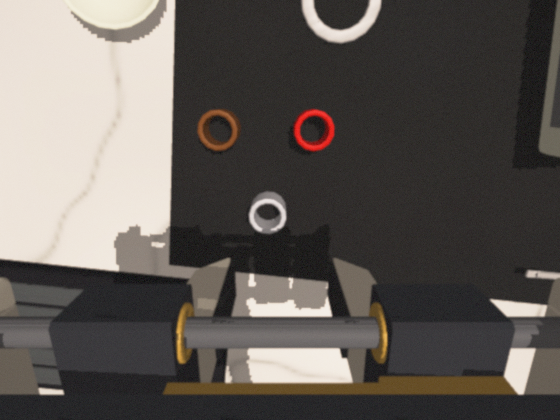

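The grey sleeve's rim is centred at about (267.5,214.5). The red (314,130) and brown (218,130) sleeves stay clear of the fingers.

```bash
python3 -c "
from h import *
p=viewer.camera_params('wrist')
q=ray('',(267.5,214.5),.024,p);print(q)
go((*q,.05,7),(*q,.0045,7))
"
```

```text
[0.4404134  0.30486767]
t 3.33 at [0.4444 0.2953 0.1338] yaw 6.79 rp [-1.7998e+02 -8.0000e-02] q6 1.9 op 0.046 F [ 0.3 -0.3  0. ]
cm [-0.28 -1.    8.38] dz_deg -0.2
cm [-0.28 -1.   12.93] dz_deg -0.2
```

Call:
step_arm(
  increments=[
    {"delta_pos":[-0.28,-1,3],"dr":[0,0,0],"fingers":0},
    {"delta_pos":[-0.28,-1,6],"dr":[0,0,0],"fingers":0},
    {"delta_pos":[-0.28,-1,9],"dr":[0,0,0],"fingers":0},
    {"delta_pos":[-0.28,-1,11.5],"dr":[0,0,0],"fingers":0},
    {"delta_pos":[-0.28,-1,12.9],"dr":[0,0,0],"fingers":0},
  ],
  newtons=20,
)

```text
time: 3.95
tool_pos: [0.4397, 0.3049, 0.0032]
tool_rot: [3.141, 0.001, 0.119]
contact_force: [0.1, -0.6, 0.6]
opening: 0.0456
grip_force: 0.0
```

Call:
step_arm(
  increments=[
    {"delta_pos":[0,0,0],"dr":[0,0,0],"fingers":0},
    {"delta_pos":[0,0,0],"dr":[0,0,0],"fingers":0.5},
    {"delta_pos":[0,0,0],"dr":[0,0,0],"fingers":1},
    {"delta_pos":[0,0,0],"dr":[0,0,0],"fingers":1},
    {"delta_pos":[0,0,0],"dr":[0,0,0],"fingers":1},
  ],
)

```text
time: 4.58
tool_pos: [0.4404, 0.3056, 0.005]
tool_rot: [-3.141, -0.002, 0.12]
contact_force: [-0.1, 0.6, 6.1]
opening: 0.0297
grip_force: 20.0
```

```bash
python3 -c "
from h import *
go((.44,.30,.2,7),(.589,.048,.2,7))
"
```

```text
t 4.58 at [0.4404 0.3056 0.005 ] yaw 6.86 rp [-1.7997e+02 -1.1000e-01] q6 1.91 op 0.0297 F [-0.1  0.6  6.1]
cm [ -0.11   0.55 -19.5 ] dz_deg -0.1
cm [ 11.67  27.35 -19.5 ] dz_deg -0.1
```

Call:
step_arm(
  increments=[
    {"delta_pos":[0,0,-4],"dr":[0,0,0],"fingers":1},
    {"delta_pos":[0,0,-9],"dr":[0,0,0],"fingers":1},
    {"delta_pos":[1.5,4,-14],"dr":[0,0,0],"fingers":1},
    {"delta_pos":[4,9.5,-18],"dr":[0,0,0],"fingers":1},
    {"delta_pos":[6.5,15,-19],"dr":[0,0,0],"fingers":1},
  ],
)

```text
time: 5.2
tool_pos: [0.5179, 0.1725, 0.1942]
tool_rot: [-3.141, -0.004, 0.121]
contact_force: [1.1, 0.6, -0.8]
opening: 0.0296
grip_force: 20.0
```

Call:
step_arm(
  increments=[
    {"delta_pos":[2.3,5.5,0],"dr":[0,0,0],"fingers":1},
    {"delta_pos":[4.5,10.5,0],"dr":[0,0,0],"fingers":1},
    {"delta_pos":[5.1,12,0],"dr":[0,0,0],"fingers":1},
    {"delta_pos":[5.1,12.2,0],"dr":[0,0,0],"fingers":1},
    {"delta_pos":[5.1,12.2,0],"dr":[0,0,0],"fingers":1},
  ],
)

```text
time: 5.82
tool_pos: [0.5812, 0.0593, 0.1914]
tool_rot: [-3.141, 0.001, 0.121]
contact_force: [0.5, 0.8, -1.3]
opening: 0.03
grip_force: 20.0
```

```bash
python3 -c "
from h import *
go((.589,.048,.2,7),(.589,.048,.14,7))
p=viewer.camera_params('wrist');im=viewer.read_camera('wrist')
np.save('pics/w3.npy',p['T']);u=proj('',[.589,.048,.137],p);print(u)
x,y=map(int,u);c=im[max(0,y-65):y+65,x-75:x+75,::-1];print(x-75,max(0,y-65));cv2.imwrite('pics/w3.png',cv2.resize(c,None,fx=4.5,fy=4.5,interpolation=cv2.INTER_CUBIC))
"
```

```text
t 5.83 at [0.5812 0.0593 0.1914] yaw 6.92 rp [-1.7997e+02  5.0000e-02] q6 1.42 op 0.03 F [ 0.5  0.8 -1.3]
cm [ 0.64  1.22 -0.86] dz_deg -0.1
cm [0.64 1.22 5.14] dz_deg -0.1
[298.88678744 227.49638092]
223 162
```

View pics/w3.png

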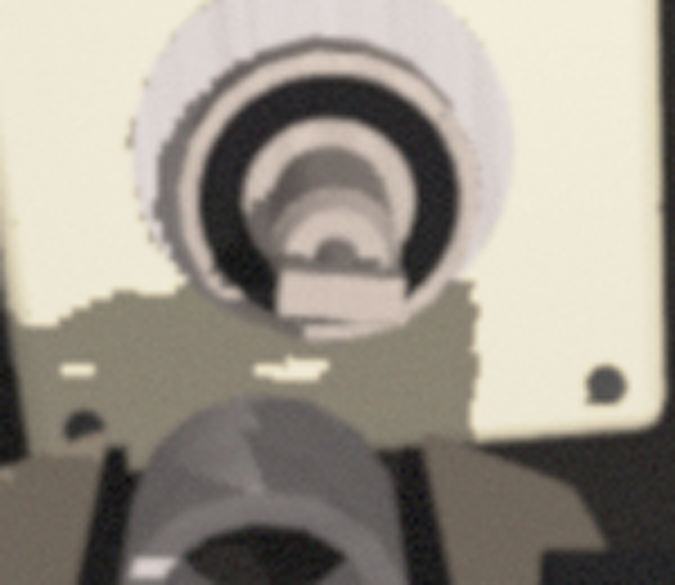

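```bash
python3 -c "
from h import *
p=dict(K=viewer.camera_params('wrist')['K'],T=np.load('pics/w3.npy'))
f=lambda u,z:ray('',((u[0]+.5)/4.5+223-.5,(u[1]+.5)/4.5+162-.5),z,p)
q=[f(u,.137) for u in((284,270),(407,273),(402,322),(277,318))];print(np.round(q,4),np.mean(q,0))
d=q[1]-q[0]+q[2]-q[3];print('bar deg',np.degrees(np.arctan2(d[1],d[0])),np.hypot(*d)/2)
print('bearing',f((329,194),.089))
a=f((265,395),.1864);print('sleeve front',a)
pos=np.array([.5812,.0593]);y=np.radians(6.92);R=np.array([[np.cos(y),np.sin(y)],[np.sin(y),-np.cos(y)]]);print('in tool',R@(a-pos))
for b in ((133,470),(398,470)):print(R@(f(b,.1864)-pos))
"
```

```text
[[0.5919 0.0568]
 [0.5936 0.0395]
 [0.5862 0.0392]
 [0.5846 0.0569]] [0.58907875 0.04811596]
bar deg -84.76105236622797 0.01760766471196893
bearing [0.58982699 0.04829114]
sleeve front [0.59419242 0.05983129]
in tool [0.01296178 0.00103796]
[ 0.00373249 -0.01386795]
[0.00375654 0.0160708 ]
```

```bash
python3 -c "
from h import *
go((.5901,.0488,.147,7),(.5901,.0488,.126,7))
"
```

```text
t 5.88 at [0.5812 0.0596 0.1915] yaw 6.95 rp [-1.7998e+02  3.0000e-02] q6 1.42 op 0.0299 F [ 0.3  0.2 -0.6]
cm [0.75 1.18 4.45] dz_deg -0.0
cm [0.75 1.18 6.55] dz_deg -0.0
```

Call:
step_arm(
  increments=[
    {"delta_pos":[0.4,0.6,0],"dr":[0,0,0],"fingers":1},
    {"delta_pos":[0.75,1.2,0],"dr":[0,0,0],"fingers":1},
    {"delta_pos":[0.75,1.2,2],"dr":[0,0,0],"fingers":1},
    {"delta_pos":[0.75,1.2,4.4],"dr":[0,0,0],"fingers":1},
    {"delta_pos":[0.75,1.2,4.4],"dr":[0,0,0],"fingers":1},
  ],
)

```text
time: 6.5
tool_pos: [0.5898, 0.047, 0.1458]
tool_rot: [-3.141, 0.004, 0.12]
contact_force: [0.3, -0.2, -0.5]
opening: 0.0297
grip_force: 20.0
```

Call:
step_arm(
  increments=[
    {"delta_pos":[0,0,0.3],"dr":[0,0,0],"fingers":1},
    {"delta_pos":[0,0,0.8],"dr":[0,0,0],"fingers":1},
    {"delta_pos":[0,0,1.3],"dr":[0,0,0],"fingers":1},
    {"delta_pos":[0,0,1.8],"dr":[0,0,0],"fingers":1},
    {"delta_pos":[0,0,2.1],"dr":[0,0,0],"fingers":1},
  ],
)

```text
time: 7.12
tool_pos: [0.5905, 0.0475, 0.1262]
tool_rot: [-3.141, 0.001, 0.12]
contact_force: [-0.8, 3.5, 2.1]
opening: 0.0299
grip_force: 20.0
```

```bash
python3 -c "
from h import *
go((.5901,.0488,.124,7),(.5901,.0488,.114,7),(.5901,.0488,.094,7))
"
```

```text
t 7.12 at [0.5905 0.0475 0.1262] yaw 6.87 rp [-1.7997e+02  4.0000e-02] q6 1.4 op 0.0299 F [-0.8  3.5  2.1]
cm [-0.03 -0.13  0.22] dz_deg -0.1
cm [-0.03 -0.13  1.22] dz_deg -0.1
cm [-0.03 -0.13  3.22] dz_deg -0.1
```

Call:
step_arm(
  increments=[
    {"delta_pos":[0,-0.1,0],"dr":[0,0,0],"fingers":1},
    {"delta_pos":[0,-0.12,0.2],"dr":[0,0,0],"fingers":1},
    {"delta_pos":[0,-0.12,0.4],"dr":[0,0,0],"fingers":1},
    {"delta_pos":[0,-0.12,0.6],"dr":[0,0,0],"fingers":1},
    {"delta_pos":[0,-0.12,0.8],"dr":[0,0,0],"fingers":1},
  ],
)

```text
time: 7.75
tool_pos: [0.5907, 0.0483, 0.1185]
tool_rot: [-3.142, -0.0, 0.12]
contact_force: [-0.2, 2.4, -0.5]
opening: 0.03
grip_force: 20.0
```

Call:
step_arm(
  increments=[
    {"delta_pos":[0,-0.05,0.2],"dr":[0,0,0],"fingers":1},
    {"delta_pos":[0,-0.05,0.5],"dr":[0,0,0],"fingers":1},
    {"delta_pos":[0,-0.05,0.8],"dr":[0,0,0],"fingers":1},
    {"delta_pos":[0,-0.05,1.0],"dr":[0,0,0],"fingers":1},
    {"delta_pos":[0,-0.05,1.0],"dr":[0,0,0],"fingers":1},
  ],
)

```text
time: 8.38
tool_pos: [0.5905, 0.0487, 0.1083]
tool_rot: [3.142, 0.0, 0.12]
contact_force: [-0.0, 0.0, -1.0]
opening: 0.0297
grip_force: 20.0
```

Call:
step_arm(
  increments=[
    {"delta_pos":[0,0,0.4],"dr":[0,0,0],"fingers":1},
    {"delta_pos":[0,0,0.8],"dr":[0,0,0],"fingers":1},
    {"delta_pos":[0,0,1.1],"dr":[0,0,0],"fingers":1},
    {"delta_pos":[0,0,1.3],"dr":[0,0,0],"fingers":1},
    {"delta_pos":[0,0,1.35],"dr":[0,0,0],"fingers":1},
  ],
)

```text
time: 9.0
tool_pos: [0.5906, 0.0487, 0.0949]
tool_rot: [3.142, 0.0, 0.12]
contact_force: [-0.2, 0.7, -0.6]
opening: 0.0296
grip_force: 20.0
```

Call:
step_arm(
  increments=[
    {"delta_pos":[0,0,0.05],"dr":[0,0,0],"fingers":1},
    {"delta_pos":[0,0,0.08],"dr":[0,0,0],"fingers":1},
    {"delta_pos":[0,0,0.08],"dr":[0,0,0],"fingers":1},
    {"delta_pos":[0,0,0.08],"dr":[0,0,0],"fingers":1},
    {"delta_pos":[0,0,0.08],"dr":[0,0,0],"fingers":1},
  ],
)

```text
time: 9.62
tool_pos: [0.5906, 0.0488, 0.0943]
tool_rot: [3.141, -0.0, 0.12]
contact_force: [0.1, 0.7, 0.4]
opening: 0.0297
grip_force: 20.0
```

Call:
step_arm(
  increments=[
    {"delta_pos":[0,0,0],"dr":[0,0,0],"fingers":0.2},
    {"delta_pos":[0,0,0],"dr":[0,0,0],"fingers":0},
    {"delta_pos":[0,0,0],"dr":[0,0,0],"fingers":0},
    {"delta_pos":[0,0,-3],"dr":[0,0,0],"fingers":0},
    {"delta_pos":[0,0,-8],"dr":[0,0,0],"fingers":0},
  ],
)

```text
time: 10.25
tool_pos: [0.5895, 0.0488, 0.1734]
tool_rot: [-3.141, 0.004, 0.12]
contact_force: [1.2, -0.5, -0.4]
opening: 0.0459
grip_force: 0.0
```

Call:
step_arm(
  increments=[
    {"delta_pos":[0,0,-4],"dr":[0,0,0],"fingers":-0.4},
    {"delta_pos":[-3.5,5,-6],"dr":[0,0,0],"fingers":-0.4},
    {"delta_pos":[-7,10,-6],"dr":[0,0,0],"fingers":-0.4},
    {"delta_pos":[-10.5,15,-4],"dr":[0,0,0],"fingers":-0.4},
    {"delta_pos":[-14,20,-2],"dr":[0,0,0],"fingers":-0.4},
  ],
)

```text
time: 10.88
tool_pos: [0.4763, -0.165, 0.1955]
tool_rot: [3.14, -0.001, 0.12]
contact_force: [-0.5, -0.2, -0.0]
opening: 0.0641
grip_force: 0.0
```

Call:
step_arm(
  increments=[
    {"delta_pos":[-3.5,5,1],"dr":[0,0,0],"fingers":-0.4},
    {"delta_pos":[-6,8,3],"dr":[0,0,0],"fingers":-0.4},
    {"delta_pos":[-6,8,5],"dr":[0,0,0],"fingers":-0.4},
    {"delta_pos":[-6,8,6],"dr":[0,0,0],"fingers":-0.4},
    {"delta_pos":[-6,8,6],"dr":[0,0,0],"fingers":-0.4},
  ],
)

```text
time: 11.5
tool_pos: [0.4271, -0.2496, 0.1351]
tool_rot: [-3.141, 0.001, 0.12]
contact_force: [0.3, 0.2, -0.5]
opening: 0.0645
grip_force: 0.0
```

```bash
python3 -c "
from h import *
p=viewer.camera_params('wrist');im=viewer.read_camera('wrist');cv2.imwrite('pics/w4.png',im[...,::-1])
u=proj('',[.426,-.252,.006],p);print(u)
x,y=map(int,u)
for a,c in blobs(im,(max(x-80,0),max(y-80,0),x+80,y+80),110,300):
  b=cv2.boundingRect(c.astype(np.int32));e=cv2.fitEllipse(c.astype(np.float32));print(a,b,e);q=ray('',(b[0]+b[2]/2-.5,b[1]+b[3]/2-.5),.005,p);print(q);go((*q,.05,7),(*q,.002,7))
t=viewer.read_camera('top');cv2.imwrite('pics/t4.png',t[...,::-1])
"
```

```text
[282.88296715 205.53146936]
3386.5 (202, 251, 146, 34) ((265.6227722167969, 270.2538146972656), (30.218711853027344, 168.4314422607422), 93.75067901611328)
[ 0.36702001 -0.25165794]
t 11.55 at [ 0.4275 -0.2498  0.1357] yaw 6.91 rp [ 1.7999e+02 -1.0000e-02] q6 0.77 op 0.0642 F [ 0.3  0.4 -0.7]
cm [-6.03 -0.54  8.57] dz_deg -0.1
cm [-6.03 -0.54 13.37] dz_deg -0.1
1938.0 (260, 179, 52, 49) ((285.3202819824219, 203.33811950683594), (48.600337982177734, 50.81914138793945), 87.87791442871094)
[ 0.42818996 -0.25396646]
t 11.55 at [ 0.4275 -0.2498  0.1357] yaw 6.91 rp [ 1.7999e+02 -1.0000e-02] q6 0.77 op 0.0642 F [ 0.3  0.4 -0.7]
cm [0.01 0.43 8.57] dz_deg -0.1
cm [1.000e-02 4.300e-01 1.337e+01] dz_deg -0.1
```

Washer ring at (285,203) in the wrist view, diameter about 50 px: that matches 44 mm.

Call:
step_arm(
  increments=[
    {"delta_pos":[0,0.4,3],"dr":[0,0,0],"fingers":-0.4},
    {"delta_pos":[0,0.4,6],"dr":[0,0,0],"fingers":-0.4},
    {"delta_pos":[0,0.4,9],"dr":[0,0,0],"fingers":-0.4},
    {"delta_pos":[0,0.4,12],"dr":[0,0,0],"fingers":-0.4},
    {"delta_pos":[0,0.4,13.1],"dr":[0,0,0],"fingers":-0.4},
  ],
)

```text
time: 12.22
tool_pos: [0.4276, -0.2535, 0.0037]
tool_rot: [-3.141, 0.001, 0.121]
contact_force: [-0.7, -0.4, 1.0]
opening: 0.064
grip_force: 0.0
```

Call:
step_arm(
  increments=[
    {"delta_pos":[0,0,0.1],"dr":[0,0,0],"fingers":-0.4},
    {"delta_pos":[0,0,0.2],"dr":[0,0,0],"fingers":0.2},
    {"delta_pos":[0,0,0.2],"dr":[0,0,0],"fingers":0.5},
    {"delta_pos":[0,0,0.2],"dr":[0,0,0],"fingers":0.5},
    {"delta_pos":[0,0,0.2],"dr":[0,0,0],"fingers":0.5},
  ],
)

```text
time: 12.85
tool_pos: [0.428, -0.2543, 0.0031]
tool_rot: [3.141, -0.001, 0.12]
contact_force: [-0.8, 0.7, 5.2]
opening: 0.0419
grip_force: 20.0
```

```bash
python3 -c "
from h import *
go((.5895,.049,.185,7))
"
```

```text
t 12.85 at [ 0.428  -0.2543  0.0031] yaw 6.85 rp [ 1.7994e+02 -6.0000e-02] q6 0.76 op 0.0419 F [-0.8  0.7  5.2]
cm [ 19.66 -28.19 -18.19] dz_deg -0.1
```

Call:
step_arm(
  increments=[
    {"delta_pos":[0,0,-2],"dr":[0,0,0],"fingers":0.5},
    {"delta_pos":[0,0,-6],"dr":[0,0,0],"fingers":0.5},
    {"delta_pos":[0,0,-11],"dr":[0,0,0],"fingers":0.5},
    {"delta_pos":[3,-4,-16],"dr":[0,0,0],"fingers":0.5},
    {"delta_pos":[6,-9,-18.2],"dr":[0,0,0],"fingers":0.5},
  ],
)

```text
time: 13.48
tool_pos: [0.4747, -0.1639, 0.184]
tool_rot: [3.139, -0.003, 0.117]
contact_force: [0.7, -0.7, -1.5]
opening: 0.042
grip_force: 20.0
```

Call:
step_arm(
  increments=[
    {"delta_pos":[3.3,-5,0],"dr":[0,0,0],"fingers":0.5},
    {"delta_pos":[6.6,-10,0],"dr":[0,0,0],"fingers":0.5},
    {"delta_pos":[10,-15,0],"dr":[0,0,0],"fingers":0.5},
    {"delta_pos":[12,-17,0],"dr":[0,0,0],"fingers":0.5},
    {"delta_pos":[12,-17,0],"dr":[0,0,0],"fingers":0.5},
  ],
)

```text
time: 14.1
tool_pos: [0.5728, 0.0212, 0.1809]
tool_rot: [-3.141, 0.001, 0.123]
contact_force: [-0.8, -0.8, -0.7]
opening: 0.042
grip_force: 20.0
```

```bash
python3 -c "
from h import *
go((.5895,.049,.185,7))
p=viewer.camera_params('wrist');im=viewer.read_camera('wrist')
np.save('pics/w5.npy',p['T']);u=proj('',[.589,.048,.137],p);print(u,proj('',[*robot.observe()['tool_pos']],p))
c=im[140:300,180:400,::-1];cv2.imwrite('pics/w5.png',cv2.resize(c,None,fx=3.6,fy=3.6,interpolation=cv2.INTER_CUBIC))
"
```

```text
t 14.1 at [0.5728 0.0212 0.1809] yaw 7.03 rp [-1.7999e+02  3.0000e-02] q6 1.35 op 0.042 F [-0.8 -0.8 -0.7]
cm [ 1.99 -2.55 -0.41] dz_deg 0.0
[238.64655714 213.3762824 ] [281.63198395 278.85472511]
```

View pics/w5.png

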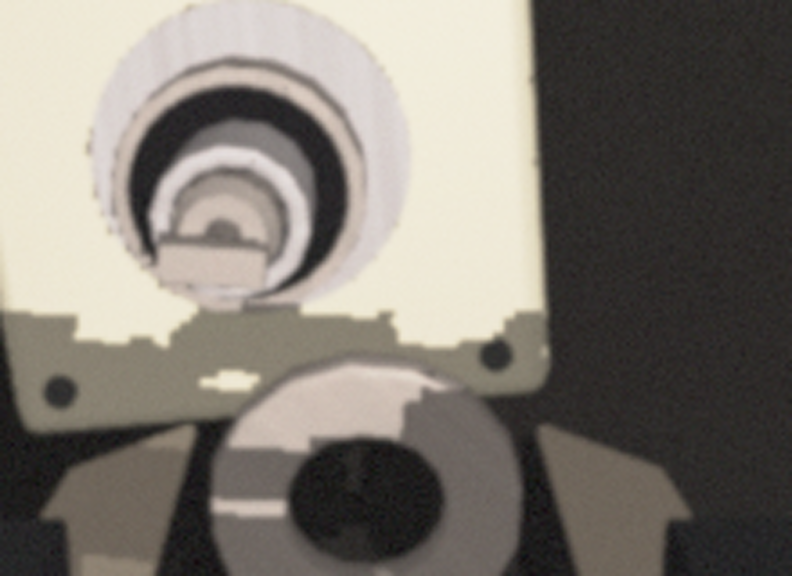

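Call:
step_arm(
  increments=[
    {"delta_pos":[1,-1.3,0],"dr":[0,0,0],"fingers":0.5},
    {"delta_pos":[2,-2.55,0],"dr":[0,0,0],"fingers":0.5},
    {"delta_pos":[2,-2.55,0],"dr":[0,0,0],"fingers":0.5},
    {"delta_pos":[2,-2.55,1.5],"dr":[0,0,0],"fingers":0.5},
    {"delta_pos":[2,-2.55,3],"dr":[0,0,0],"fingers":0.5},
  ],
)

```text
time: 14.78
tool_pos: [0.5887, 0.0468, 0.1501]
tool_rot: [3.142, 0.001, 0.119]
contact_force: [-0.1, -0.3, -0.2]
opening: 0.042
grip_force: 20.0
```

```bash
python3 -c "
from h import *
go((.5895,.0487,.128,7))
"
```

```text
t 14.78 at [0.5887 0.0468 0.1501] yaw 6.83 rp [1.8e+02 5.0e-02] q6 1.4 op 0.042 F [-0.1 -0.3 -0.2]
cm [ 0.1  -0.18  2.21] dz_deg -0.2
```

Call:
step_arm(
  increments=[
    {"delta_pos":[0.03,-0.06,0],"dr":[0,0,0],"fingers":0.5},
    {"delta_pos":[0.03,-0.06,0.3],"dr":[0,0,0],"fingers":0.5},
    {"delta_pos":[0.03,-0.06,0.8],"dr":[0,0,0],"fingers":0.5},
    {"delta_pos":[0.03,-0.06,1.4],"dr":[0,0,0],"fingers":0.5},
    {"delta_pos":[0.03,-0.06,1.8],"dr":[0,0,0],"fingers":0.5},
  ],
)

```text
time: 15.4
tool_pos: [0.5894, 0.0478, 0.133]
tool_rot: [-3.142, 0.0, 0.12]
contact_force: [0.1, 0.2, -0.4]
opening: 0.0418
grip_force: 20.0
```

Call:
step_arm(
  increments=[
    {"delta_pos":[0,-0.03,0.3],"dr":[0,0,0],"fingers":0.5},
    {"delta_pos":[0,-0.05,0.6],"dr":[0,0,0],"fingers":0.5},
    {"delta_pos":[0,-0.05,0.9],"dr":[0,0,0],"fingers":0.5},
    {"delta_pos":[0,-0.05,1.2],"dr":[0,0,0],"fingers":0.5},
    {"delta_pos":[0,-0.05,1.3],"dr":[0,0,0],"fingers":0.5},
  ],
)

```text
time: 16.02
tool_pos: [0.5893, 0.0483, 0.1202]
tool_rot: [3.142, 0.0, 0.12]
contact_force: [0.8, -0.4, -0.1]
opening: 0.0421
grip_force: 20.0
```

Call:
step_arm(
  increments=[
    {"delta_pos":[0,0,0.1],"dr":[0,0,0],"fingers":0.5},
    {"delta_pos":[0,0,0.2],"dr":[0,0,0],"fingers":0.5},
    {"delta_pos":[0,0,0.3],"dr":[0,0,0],"fingers":0.5},
    {"delta_pos":[0,0,0.3],"dr":[0,0,0],"fingers":0.5},
    {"delta_pos":[0,0,0.3],"dr":[0,0,0],"fingers":0.5},
  ],
)

```text
time: 16.65
tool_pos: [0.5894, 0.0483, 0.1175]
tool_rot: [3.142, -0.0, 0.12]
contact_force: [-0.1, -0.8, -0.1]
opening: 0.042
grip_force: 20.0
```

Call:
step_arm(
  increments=[
    {"delta_pos":[0,0,0.1],"dr":[0,0,0],"fingers":0.5},
    {"delta_pos":[0,0,0.1],"dr":[0,0,0],"fingers":0.5},
    {"delta_pos":[0,0,0.1],"dr":[0,0,0],"fingers":-0.15},
    {"delta_pos":[0,0,0.1],"dr":[0,0,0],"fingers":-0.15},
    {"delta_pos":[0,0,-2],"dr":[0,0,0],"fingers":-0.15},
  ],
)

```text
time: 17.27
tool_pos: [0.5884, 0.0483, 0.1362]
tool_rot: [-3.141, 0.004, 0.12]
contact_force: [0.5, 0.3, -0.6]
opening: 0.0529
grip_force: 0.0
```

Call:
step_arm(
  increments=[
    {"delta_pos":[0,0,-6],"dr":[0,0,0],"fingers":0},
    {"delta_pos":[0,5,-10],"dr":[0,0,0],"fingers":0},
    {"delta_pos":[-1,11,-11],"dr":[0,0,0],"fingers":0},
    {"delta_pos":[-2,17,-11],"dr":[0,0,0],"fingers":0},
    {"delta_pos":[-3,23,-10],"dr":[0,0,0],"fingers":0},
  ],
)

```text
time: 17.9
tool_pos: [0.5873, -0.1857, 0.2386]
tool_rot: [3.14, -0.002, 0.12]
contact_force: [0.2, -0.3, -0.8]
opening: 0.0459
grip_force: 0.0
```

Call:
step_arm(
  increments=[
    {"delta_pos":[0,6,1],"dr":[0,0,0],"fingers":0},
    {"delta_pos":[0,7,2],"dr":[0,0,0],"fingers":0},
    {"delta_pos":[0,7,4],"dr":[0,0,0],"fingers":0},
    {"delta_pos":[0,7,5],"dr":[0,0,0],"fingers":0},
    {"delta_pos":[0,7,5],"dr":[0,0,0],"fingers":0},
  ],
)

```text
time: 18.52
tool_pos: [0.5953, -0.2521, 0.1869]
tool_rot: [-3.141, 0.001, 0.121]
contact_force: [0.2, -0.4, 0.6]
opening: 0.0462
grip_force: 0.0
```

```bash
python3 -c "
from h import *
go((.596,-.255,.15,7))
p=viewer.camera_params('wrist');im=viewer.read_camera('wrist');np.save('pics/w6.npy',p['T'])
u=proj('',[.596,-.255,.04],p);print(u);x,y=map(int,u)
x0,y0=x-90,max(y-70,0);c=im[y0:y0+140,x0:x0+180,::-1];print(x0,y0);cv2.imwrite('pics/w6.png',cv2.resize(c,None,fx=4,fy=4,interpolation=cv2.INTER_CUBIC))
"
```

```text
t 18.52 at [ 0.5953 -0.2521  0.1869] yaw 6.92 rp [-1.7994e+02  7.0000e-02] q6 0.93 op 0.0462 F [ 0.2 -0.4  0.6]
cm [0.03 0.3  3.69] dz_deg -0.1
[283.63813303 197.82260176]
193 127
```

View pics/w6.png

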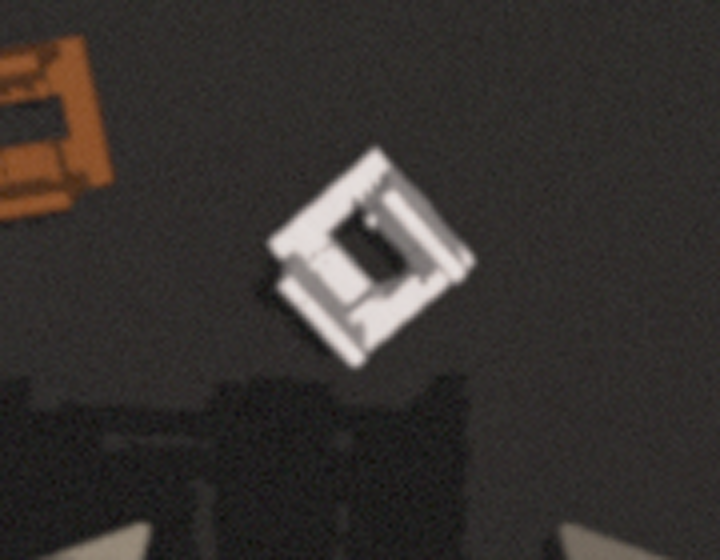

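```bash
python3 -c "
from h import *
p=dict(K=viewer.camera_params('wrist')['K'],T=np.load('pics/w6.npy'))
f=lambda u,z=.04:ray('',((u[0]+.5)/4+193-.5,(u[1]+.5)/4+127-.5),z,p)
E1=[f(u) for u in((278,288),(352,368),(365,352),(290,278))];E2=[f(u) for u in((380,197),(455,283),(475,265),(395,185))]
for E in(E1,E2):
  d=E[0]-E[1]+E[3]-E[2];print(np.mean(E,0),np.degrees(np.arctan2(d[1],d[0])),np.hypot(*d)/2)
m=(np.mean(E1,0)+np.mean(E2,0))/2;d=np.mean(E2,0)-np.mean(E1,0);print(m,np.hypot(*d),np.degrees(np.arctan2(d[1],d[0]))+90)
go((*m,.09,52),(*m,.018,52))
"
```

```text
[ 0.58626956 -0.24658228] 49.51037793311511 0.02456843701790775
[ 0.60943007 -0.26721822] 49.79048488232494 0.025541943994478605
[ 0.59784981 -0.25690025] 0.031020170572256398 48.29907044023435
t 18.57 at [ 0.5957 -0.2524  0.1878] yaw 6.91 rp [ 1.8e+02 -1.0e-02] q6 0.93 op 0.0459 F [-0.3 -0.3  1.7]
cm [0.16 0.47 9.78] dz_deg -45.1
cm [ 0.16  0.47 16.98] dz_deg -45.1
```

Silver cap: ears at crop (320,323) and (427,231), cap x at about 49° in world. The brown look-alike at the left stays clear.

Call:
step_arm(
  increments=[
    {"delta_pos":[0.1,0.3,2],"dr":[0,0,-9],"fingers":0},
    {"delta_pos":[0.16,0.47,4],"dr":[0,0,-18],"fingers":0},
    {"delta_pos":[0.16,0.47,6],"dr":[0,0,-27],"fingers":0},
    {"delta_pos":[0.16,0.47,8],"dr":[0,0,-36],"fingers":0},
    {"delta_pos":[0.16,0.47,10],"dr":[0,0,-42.5],"fingers":0},
  ],
  newtons=30,
)

```text
time: 19.2
tool_pos: [0.5984, -0.2574, 0.0881]
tool_rot: [3.139, -0.0, 0.866]
contact_force: [-0.2, -0.5, -0.2]
opening: 0.046
grip_force: 0.0
```

```bash
python3 -c "
from h import *
go((.5978,-.2569,.0185,49.3))
"
```

```text
t 19.2 at [ 0.5984 -0.2574  0.0881] yaw 49.64 rp [ 1.7988e+02 -2.0000e-02] q6 0.18 op 0.046 F [-0.2 -0.5 -0.2]
cm [ 0.   -0.08  6.96] dz_deg 0.3
```

Call:
step_arm(
  increments=[
    {"delta_pos":[0,0,2.5],"dr":[0,0,0],"fingers":0},
    {"delta_pos":[0,0,5],"dr":[0,0,0],"fingers":0},
    {"delta_pos":[0,0,6.5],"dr":[0,0,0],"fingers":0},
    {"delta_pos":[0,0,6.9],"dr":[0,0,0],"fingers":0},
    {"delta_pos":[0,0,6.9],"dr":[0,0,0],"fingers":0.2},
  ],
)

```text
time: 19.82
tool_pos: [0.5981, -0.2578, 0.0192]
tool_rot: [3.14, -0.0, 0.862]
contact_force: [-0.4, -0.5, -0.2]
opening: 0.04
grip_force: 0.0
```

Call:
step_arm(
  increments=[
    {"delta_pos":[0,0,0],"dr":[0,0,0],"fingers":0.5},
    {"delta_pos":[0,0,0],"dr":[0,0,0],"fingers":0.5},
    {"delta_pos":[0,0,0],"dr":[0,0,0],"fingers":0.5},
    {"delta_pos":[0,0,0],"dr":[0,0,0],"fingers":0.5},
    {"delta_pos":[0,0,0],"dr":[0,0,0],"fingers":0.5},
  ],
)

```text
time: 20.45
tool_pos: [0.5982, -0.2579, 0.0195]
tool_rot: [3.14, -0.0, 0.861]
contact_force: [0.4, 0.2, 5.4]
opening: 0.0341
grip_force: 30.0
```

```bash
python3 -c "
from h import *
go((.598,-.257,.2,94.5),(.5895,.0485,.2,94.5))
"
```

```text
t 20.45 at [ 0.5982 -0.2579  0.0195] yaw 49.36 rp [ 1.799e+02 -2.000e-02] q6 0.18 op 0.0341 F [0.4 0.2 5.4]
cm [  0.06  -0.07 -18.05] dz_deg -45.1
cm [ 22.68 -20.62 -18.05] dz_deg -45.1
```

Call:
step_arm(
  increments=[
    {"delta_pos":[0,0,-5],"dr":[0,0,0],"fingers":0.5},
    {"delta_pos":[0,0,-11],"dr":[0,0,0],"fingers":0.5},
    {"delta_pos":[3,-3,-16],"dr":[0,0,-9],"fingers":0.5},
    {"delta_pos":[7,-6.5,-18],"dr":[0,0,-18],"fingers":0.5},
    {"delta_pos":[11,-10,-18],"dr":[0,0,-27],"fingers":0.5},
  ],
)

```text
time: 21.08
tool_pos: [0.5941, -0.108, 0.2008]
tool_rot: [3.137, 0.0, 1.337]
contact_force: [0.8, 0.5, -1.0]
opening: 0.0334
grip_force: 30.0
```

```bash
python3 -c "
from h import *
go((.57,.02,.2,94.5),(.5895,.0485,.2,94.5))
"
```

```text
t 21.07 at [ 0.5941 -0.108   0.2008] yaw 76.6 rp [1.7974e+02 1.0000e-02] q6 -0.07 op 0.0334 F [ 0.8  0.5 -1. ]
cm [11.89 -5.31  0.08] dz_deg -17.9
cm [15.12 -4.07  0.08] dz_deg -17.9
```

Call:
step_arm(
  increments=[
    {"delta_pos":[4,-1.5,0],"dr":[0,0,-6],"fingers":0.5},
    {"delta_pos":[8,-3,0],"dr":[0,0,-12],"fingers":0.5},
    {"delta_pos":[12,-4.5,0],"dr":[0,0,-18],"fingers":0.5},
    {"delta_pos":[12.2,-4.7,0],"dr":[0,0,-18],"fingers":0.5},
    {"delta_pos":[12.2,-4.7,0],"dr":[0,0,-18],"fingers":0.5},
  ],
)

```text
time: 21.7
tool_pos: [0.5764, 0.0204, 0.1983]
tool_rot: [-3.141, 0.001, 1.647]
contact_force: [-0.3, 0.2, -1.5]
opening: 0.0337
grip_force: 30.0
```

```bash
python3 -c "
from h import *
go((.5892,.0485,.2,95))
p=viewer.camera_params('wrist');im=viewer.read_camera('wrist');np.save('pics/w7.npy',p['T'])
u=proj('',[.589,.048,.137],p);print(u)
cv2.imwrite('pics/w7.png',cv2.resize(im[140:300,180:400,::-1],None,fx=3.6,fy=3.6,interpolation=cv2.INTER_CUBIC))
"
```

```text
t 21.7 at [0.5764 0.0204 0.1983] yaw 94.34 rp [-1.7998e+02  3.0000e-02] q6 -0.17 op 0.0337 F [-0.3  0.2 -1.5]
cm [ 2.7   1.49 -0.17] dz_deg -0.7
[304.6147459  193.26322921]
```

View pics/w7.png

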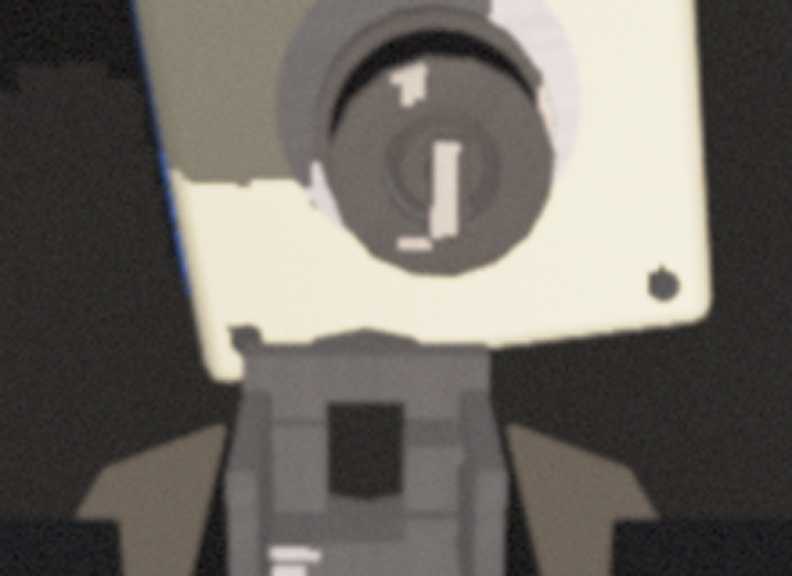

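```bash
python3 -c "
from h import *
p=dict(K=viewer.camera_params('wrist')['K'],T=np.load('pics/w7.npy'))
f=lambda u,z:ray('',((u[0]+.5)/3.6+180-.5,(u[1]+.5)/3.6+140-.5),z,p)
pos=np.array([.5764,.0204]);y=np.radians(94.34);R=np.array([[np.cos(y),np.sin(y)],[np.sin(y),-np.cos(y)]])
for n,u,z in(('slot +x',(366,403),.1938),('slot -x wall bottom',(366,497),.1888),('slot -x top',(366,512),.1938),('plate +x edge',(368,345),.1938),('bar far',(447,142),.137),('bar near',(444,237),.137),('barL',(433,190),.137),('barR',(459,190),.137),('washer L',(327,160),.119),('washer R',(553,160),.119),('w bottom',(440,275),.119),('w top',(440,55),.119)):
  q=f(u,z);print(n,np.round(q,4),'tool mm',np.round(1000*R@(q-pos),1))
"
```

```text
slot +x [0.5754 0.0317] tool mm [11.4 -0.2]
slot -x wall bottom [0.5767 0.0145] tool mm [-5.9 -0.2]
slot -x top [0.5767 0.0148] tool mm [-5.6 -0.2]
plate +x edge [0.575  0.0404] tool mm [20.   0.1]
bar far [0.5876 0.0571] tool mm [35.8 13.9]
bar near [0.5887 0.0398] tool mm [18.4 13.8]
barL [0.586  0.0483] tool mm [27.1 11.6]
barR [0.5906 0.0487] tool mm [27.1 16.3]
washer L [0.5666 0.0481] tool mm [28.3 -7.7]
washer R [0.6095 0.0513] tool mm [28.4 35.3]
w bottom [0.5902 0.0267] tool mm [ 5.3 14.3]
w top [0.5862 0.0695] tool mm [48.3 13.5]
```

Call:
step_arm(
  increments=[
    {"delta_pos":[1.3,0.8,0],"dr":[0,0,0],"fingers":0.5},
    {"delta_pos":[2.7,1.48,0.5],"dr":[0,0,-0.7],"fingers":0.5},
    {"delta_pos":[2.7,1.48,2],"dr":[0,0,-0.7],"fingers":0.5},
    {"delta_pos":[2.7,1.48,3.5],"dr":[0,0,-0.7],"fingers":0.5},
    {"delta_pos":[2.7,1.48,3.8],"dr":[0,0,-0.7],"fingers":0.5},
  ],
)

```text
time: 22.38
tool_pos: [0.5881, 0.0484, 0.1584]
tool_rot: [-3.138, -0.0, 1.659]
contact_force: [-0.4, -0.3, -0.9]
opening: 0.034
grip_force: 30.0
```

```bash
python3 -c "
from h import *
go((.5893,.0483,.15,95))
"
```

```text
t 22.38 at [0.5881 0.0484 0.1584] yaw 95.04 rp [-1.7979e+02 -1.0000e-02] q6 -0.14 op 0.034 F [-0.4 -0.3 -0.9]
cm [-0.02  0.12  0.84] dz_deg 0.0
```

Call:
step_arm(
  increments=[
    {"delta_pos":[0,0.06,0.2],"dr":[0,0,0],"fingers":0.5},
    {"delta_pos":[0,0.06,0.4],"dr":[0,0,0],"fingers":0.5},
    {"delta_pos":[0,0.06,0.6],"dr":[0,0,0],"fingers":0.5},
    {"delta_pos":[0,0.06,0.8],"dr":[0,0,0],"fingers":0.5},
    {"delta_pos":[0,0.06,0.9],"dr":[0,0,0],"fingers":0.5},
  ],
)

```text
time: 23.0
tool_pos: [0.5898, 0.0487, 0.1514]
tool_rot: [-3.142, 0.0, 1.659]
contact_force: [-0.1, -0.3, -1.4]
opening: 0.0337
grip_force: 30.0
```

Call:
step_arm(
  increments=[
    {"delta_pos":[0,0,0.1],"dr":[0,0,0],"fingers":0.5},
    {"delta_pos":[0,0,0.2],"dr":[0,0,0],"fingers":0.5},
    {"delta_pos":[0,0,0.3],"dr":[0,0,0],"fingers":0.5},
    {"delta_pos":[0,0,0.4],"dr":[0,0,0],"fingers":0.5},
    {"delta_pos":[0,0,0.5],"dr":[0,0,0],"fingers":0.5},
  ],
)

```text
time: 23.62
tool_pos: [0.5898, 0.0487, 0.1464]
tool_rot: [-3.142, 0.0, 1.659]
contact_force: [-0.7, 0.1, -0.0]
opening: 0.0336
grip_force: 30.0
```

Call:
step_arm(
  increments=[
    {"delta_pos":[-0.03,-0.04,0.1],"dr":[0,0,0],"fingers":0.5},
    {"delta_pos":[-0.03,-0.04,0.2],"dr":[0,0,0],"fingers":0.5},
    {"delta_pos":[-0.03,-0.04,0.3],"dr":[0,0,0],"fingers":0.5},
    {"delta_pos":[-0.03,-0.04,0.35],"dr":[0,0,0],"fingers":0.5},
    {"delta_pos":[-0.03,-0.04,0.35],"dr":[0,0,0],"fingers":0.5},
  ],
)

```text
time: 24.25
tool_pos: [0.5894, 0.0484, 0.1429]
tool_rot: [-3.142, 0.0, 1.659]
contact_force: [-0.2, -0.1, -1.4]
opening: 0.0336
grip_force: 30.0
```

The cap's underside is below 127 mm with no force, so the slot is over the bar. I continue down to the washer.

Call:
step_arm(
  increments=[
    {"delta_pos":[0,0,0.1],"dr":[0,0,0],"fingers":0.5},
    {"delta_pos":[0,0,0.2],"dr":[0,0,0],"fingers":0.5},
    {"delta_pos":[0,0,0.3],"dr":[0,0,0],"fingers":0.5},
    {"delta_pos":[0,0,0.4],"dr":[0,0,0],"fingers":0.5},
    {"delta_pos":[0,0,0.4],"dr":[0,0,0],"fingers":0.5},
  ],
)

```text
time: 24.88
tool_pos: [0.5894, 0.0484, 0.1388]
tool_rot: [-3.141, 0.0, 1.659]
contact_force: [0.2, 0.0, -0.9]
opening: 0.0338
grip_force: 30.0
```

Call:
step_arm(
  increments=[
    {"delta_pos":[0,0,0.1],"dr":[0,0,0],"fingers":0.5},
    {"delta_pos":[0,0,0.2],"dr":[0,0,0],"fingers":0.5},
    {"delta_pos":[0,0,0.3],"dr":[0,0,0],"fingers":0.5},
    {"delta_pos":[0,0,0.3],"dr":[0,0,0],"fingers":0.5},
    {"delta_pos":[0,0,0.3],"dr":[0,0,0],"fingers":0.5},
  ],
)

```text
time: 25.5
tool_pos: [0.5896, 0.0484, 0.1363]
tool_rot: [3.141, 0.0, 1.659]
contact_force: [-1.9, -0.1, 5.5]
opening: 0.0337
grip_force: 30.0
```

Call:
step_arm(
  increments=[
    {"delta_pos":[0,0,0.1],"dr":[0,0,0],"fingers":0.5},
    {"delta_pos":[0,0,0.2],"dr":[0,0,0],"fingers":0.5},
    {"delta_pos":[0,0,0.3],"dr":[0,0,0],"fingers":0.5},
    {"delta_pos":[0,0,0.4],"dr":[0,0,0],"fingers":0.5},
    {"delta_pos":[0,0,0.4],"dr":[0,0,0],"fingers":0.5},
  ],
  newtons=36,
)

```text
time: 26.12
tool_pos: [0.5897, 0.0484, 0.1328]
tool_rot: [3.141, 0.0, 1.659]
contact_force: [-2.3, 0.9, 9.8]
opening: 0.0339
grip_force: 36.0
```

Call:
step_arm(
  increments=[
    {"delta_pos":[0,0,0.1],"dr":[0,0,0],"fingers":0.5},
    {"delta_pos":[0,0,0.2],"dr":[0,0,0],"fingers":0.5},
    {"delta_pos":[0,0,0.3],"dr":[0,0,0],"fingers":0.5},
    {"delta_pos":[0,0,0.37],"dr":[0,0,0],"fingers":0.5},
    {"delta_pos":[0,0,0.37],"dr":[0,0,0],"fingers":0.5},
  ],
)

```text
time: 26.75
tool_pos: [0.5898, 0.0484, 0.1303]
tool_rot: [3.14, 0.0, 1.659]
contact_force: [-4.7, 0.1, 16.4]
opening: 0.0337
grip_force: 36.0
```

Call:
step_arm(
  increments=[
    {"delta_pos":[0,-0.03,0],"dr":[0,0,0],"fingers":0.5},
    {"delta_pos":[0,-0.06,0],"dr":[0,0,0],"fingers":0.5},
    {"delta_pos":[0,-0.06,0],"dr":[0,0,0],"fingers":0.5},
    {"delta_pos":[0,-0.06,0],"dr":[0,0,0],"fingers":0.5},
    {"delta_pos":[0,-0.06,0],"dr":[0,0,0],"fingers":0.5},
  ],
)

```text
time: 27.38
tool_pos: [0.5896, 0.0483, 0.1303]
tool_rot: [3.139, 0.0, 1.659]
contact_force: [-4.0, -0.2, 15.1]
opening: 0.0339
grip_force: 36.0
```

Call:
step_arm(
  increments=[
    {"delta_pos":[0,-0.05,0],"dr":[0,0,0],"fingers":0.5},
    {"delta_pos":[0,-0.1,0],"dr":[0,0,0],"fingers":0.5},
    {"delta_pos":[0,-0.1,0],"dr":[0,0,0],"fingers":0.5},
    {"delta_pos":[0,-0.1,0],"dr":[0,0,0],"fingers":0.5},
    {"delta_pos":[0,-0.1,0],"dr":[0,0,0],"fingers":0.5},
  ],
)

```text
time: 28.0
tool_pos: [0.5894, 0.0483, 0.1303]
tool_rot: [3.137, 0.0, 1.659]
contact_force: [-0.2, -0.4, 13.8]
opening: 0.0339
grip_force: 36.0
```

Call:
step_arm(
  increments=[
    {"delta_pos":[0,0,0],"dr":[0,0,7],"fingers":0.5},
    {"delta_pos":[0,0,0],"dr":[0,0,14],"fingers":0.5},
    {"delta_pos":[0,0,0],"dr":[0,0,21],"fingers":0.5},
    {"delta_pos":[0,0,0],"dr":[0,0,27],"fingers":0.5},
    {"delta_pos":[0,0,0],"dr":[0,0,30],"fingers":0.5},
  ],
)

```text
time: 28.62
tool_pos: [0.5896, 0.0481, 0.1304]
tool_rot: [3.137, -0.002, 1.133]
contact_force: [-0.7, -0.3, 12.8]
opening: 0.0336
grip_force: 36.0
```

Call:
step_arm(
  increments=[
    {"delta_pos":[0,0,0.05],"dr":[0,0,7],"fingers":0.5},
    {"delta_pos":[0,0,0.05],"dr":[0,0,14],"fingers":0.5},
    {"delta_pos":[0,0,0.05],"dr":[0,0,21],"fingers":0.5},
    {"delta_pos":[0,0,0.05],"dr":[0,0,27],"fingers":0.5},
    {"delta_pos":[0,0,0.05],"dr":[0,0,30],"fingers":0.5},
  ],
)

```text
time: 29.25
tool_pos: [0.5897, 0.048, 0.1303]
tool_rot: [3.138, -0.004, 0.61]
contact_force: [-0.8, -0.2, 15.2]
opening: 0.0337
grip_force: 36.0
```

```bash
python3 -c "
from h import *
s=robot.observe();print(s['torque'],s['contact_force']);go((.5893,.0483,.13,5))
"
```

```text
[-0.13135536  0.22720505  0.15010627] [-0.81852317 -0.23419311 15.18810682]
t 29.25 at [0.5897 0.048  0.1303] yaw 34.94 rp [179.78  -0.24] q6 0.91 op 0.0337 F [-0.8 -0.2 15.2]
cm [-0.01 -0.05  0.03] dz_deg 29.9
```

Call:
step_arm(
  increments=[
    {"delta_pos":[0,0,0],"dr":[0,0,7],"fingers":0.5},
    {"delta_pos":[0,0,0],"dr":[0,0,14],"fingers":0.5},
    {"delta_pos":[0,0,0],"dr":[0,0,21],"fingers":0.5},
    {"delta_pos":[0,0,0],"dr":[0,0,27],"fingers":0.5},
    {"delta_pos":[0,0,0],"dr":[0,0,30],"fingers":0.5},
  ],
)

```text
time: 29.88
tool_pos: [0.5893, 0.0481, 0.1303]
tool_rot: [3.141, -0.005, 0.086]
contact_force: [-2.7, -1.2, 15.8]
opening: 0.0338
grip_force: 36.0
```

```bash
python3 -c "
from h import *
s=robot.observe();print(s['torque'],s['contact_force']);go((.5893,.0483,.13,5))
"
```

```text
[-0.00480791  0.46849775  0.1393235 ] [-2.74714175 -1.17511677 15.83261909]
t 29.88 at [0.5893 0.0481 0.1303] yaw 4.94 rp [179.94  -0.28] q6 1.44 op 0.0338 F [-2.7 -1.2 15.8]
cm [ 0.   -0.02  0.03] dz_deg -0.1
```

Call:
step_arm(
  increments=[
    {"delta_pos":[0,0,-0.1],"dr":[0,0,0],"fingers":0.5},
    {"delta_pos":[0,0,-0.2],"dr":[0,0,0],"fingers":0.5},
    {"delta_pos":[0,0,-0.3],"dr":[0,0,0],"fingers":0.5},
    {"delta_pos":[0,0,-0.4],"dr":[0,0,0],"fingers":0.5},
    {"delta_pos":[0,0,-0.4],"dr":[0,0,0],"fingers":0.5},
  ],
)

```text
time: 30.5
tool_pos: [0.5892, 0.0481, 0.1331]
tool_rot: [3.141, -0.004, 0.088]
contact_force: [0.7, -0.1, 8.8]
opening: 0.0336
grip_force: 36.0
```

```bash
python3 -c "
from h import *
s=robot.observe();print(s['torque']);go((.5893,.0483,.13,5))
"
```

```text
[-0.08726579 -0.02727577  0.00413251]
t 30.5 at [0.5892 0.0481 0.1331] yaw 5.06 rp [179.95  -0.23] q6 1.43 op 0.0336 F [ 0.7 -0.1  8.8]
cm [ 0.01 -0.02  0.31] dz_deg 0.1
```

Call:
step_arm(
  increments=[
    {"delta_pos":[0,0,-0.05],"dr":[0,0,0],"fingers":0.5},
    {"delta_pos":[0,0,-0.1],"dr":[0,0,0],"fingers":0.5},
    {"delta_pos":[0,0,-0.1],"dr":[0,0,0],"fingers":0.5},
    {"delta_pos":[0,0,-0.1],"dr":[0,0,0],"fingers":0.5},
    {"delta_pos":[0,0,-0.1],"dr":[0,0,0],"fingers":0.5},
  ],
)

```text
time: 31.12
tool_pos: [0.5892, 0.0481, 0.1339]
tool_rot: [3.141, -0.004, 0.088]
contact_force: [0.9, 0.6, 7.4]
opening: 0.0339
grip_force: 36.0
```

Call:
step_arm(
  increments=[
    {"delta_pos":[0,0,-0.05],"dr":[0,0,0],"fingers":0.5},
    {"delta_pos":[0,0,-0.1],"dr":[0,0,0],"fingers":0.5},
    {"delta_pos":[0,0,-0.1],"dr":[0,0,0],"fingers":0.5},
    {"delta_pos":[0,0,-0.1],"dr":[0,0,0],"fingers":0.5},
    {"delta_pos":[0,0,-0.1],"dr":[0,0,0],"fingers":0.5},
  ],
)

```text
time: 31.75
tool_pos: [0.5892, 0.0481, 0.1347]
tool_rot: [3.141, -0.004, 0.088]
contact_force: [1.1, 0.2, 6.4]
opening: 0.0338
grip_force: 36.0
```

Call:
step_arm(
  increments=[
    {"delta_pos":[0,0,-0.05],"dr":[0,0,0],"fingers":0.5},
    {"delta_pos":[0,0,-0.1],"dr":[0,0,0],"fingers":0.5},
    {"delta_pos":[0,0,-0.15],"dr":[0,0,0],"fingers":0.5},
    {"delta_pos":[0,0,-0.15],"dr":[0,0,0],"fingers":0.5},
    {"delta_pos":[0,0,-0.15],"dr":[0,0,0],"fingers":0.5},
  ],
)

```text
time: 32.38
tool_pos: [0.5889, 0.0481, 0.1355]
tool_rot: [3.141, -0.003, 0.088]
contact_force: [5.1, -0.3, 2.8]
opening: 0.0339
grip_force: 36.0
```

Call:
step_arm(
  increments=[
    {"delta_pos":[0.05,0,-0.03],"dr":[0,0,0],"fingers":0.5},
    {"delta_pos":[0.08,0,-0.05],"dr":[0,0,0],"fingers":0.5},
    {"delta_pos":[0.08,0,-0.05],"dr":[0,0,0],"fingers":0.5},
    {"delta_pos":[0.08,0,-0.05],"dr":[0,0,0],"fingers":0.5},
    {"delta_pos":[0.08,0,-0.05],"dr":[0,0,0],"fingers":0.5},
  ],
)

```text
time: 33.0
tool_pos: [0.5889, 0.0481, 0.1355]
tool_rot: [3.141, -0.0, 0.088]
contact_force: [5.3, -0.4, 1.3]
opening: 0.0337
grip_force: 36.0
```

Height has stopped at 135.5 mm (underside about 116 mm) and the upward push is gone, so the bar is holding the cap. I let go and back off straight up.

Call:
step_arm(
  increments=[
    {"delta_pos":[0.06,0,0],"dr":[0,0,0],"fingers":0.5},
    {"delta_pos":[0.06,0,0],"dr":[0,0,0],"fingers":0.2},
    {"delta_pos":[0.06,0,0],"dr":[0,0,0],"fingers":0},
    {"delta_pos":[0.06,0,0],"dr":[0,0,0],"fingers":0},
    {"delta_pos":[0.06,0,0],"dr":[0,0,0],"fingers":0},
  ],
)

```text
time: 33.62
tool_pos: [0.5889, 0.0485, 0.1356]
tool_rot: [-3.141, 0.001, 0.088]
contact_force: [0.2, -0.5, 0.5]
opening: 0.0461
grip_force: 0.0
```

Call:
step_arm(
  increments=[
    {"delta_pos":[0,0,-2],"dr":[0,0,0],"fingers":0},
    {"delta_pos":[0,0,-6],"dr":[0,0,0],"fingers":0},
    {"delta_pos":[-2,0,-9],"dr":[0,0,0],"fingers":0},
    {"delta_pos":[-4,0,-9],"dr":[0,0,0],"fingers":0},
    {"delta_pos":[-4,0,-9],"dr":[0,0,0],"fingers":0},
  ],
)

```text
time: 34.25
tool_pos: [0.5486, 0.0449, 0.2264]
tool_rot: [3.142, -0.0, 0.088]
contact_force: [0.1, 0.3, 0.3]
opening: 0.0462
grip_force: 0.0
```

```bash
python3 -c "
from h import *
go((.589,.048,.2,5))
p=viewer.camera_params('wrist');im=viewer.read_camera('wrist');np.save('pics/w8.npy',p['T'])
u=proj('',[.589,.048,.137],p);print(u);x,y=map(int,u);y0=max(0,y-60)
cv2.imwrite('pics/w8.png',cv2.resize(im[y0:y0+120,x-80:x+80,::-1],None,fx=5,fy=5,interpolation=cv2.INTER_CUBIC));print(x-80,y0)
"
```

```text
t 34.25 at [0.5486 0.0449 0.2264] yaw 5.05 rp [ 1.8e+02 -2.0e-02] q6 1.43 op 0.0462 F [0.1 0.3 0.3]
cm [4.05 0.05 2.64] dz_deg 0.1
[280.54434816 164.76465587]
200 104
```

View pics/w8.png

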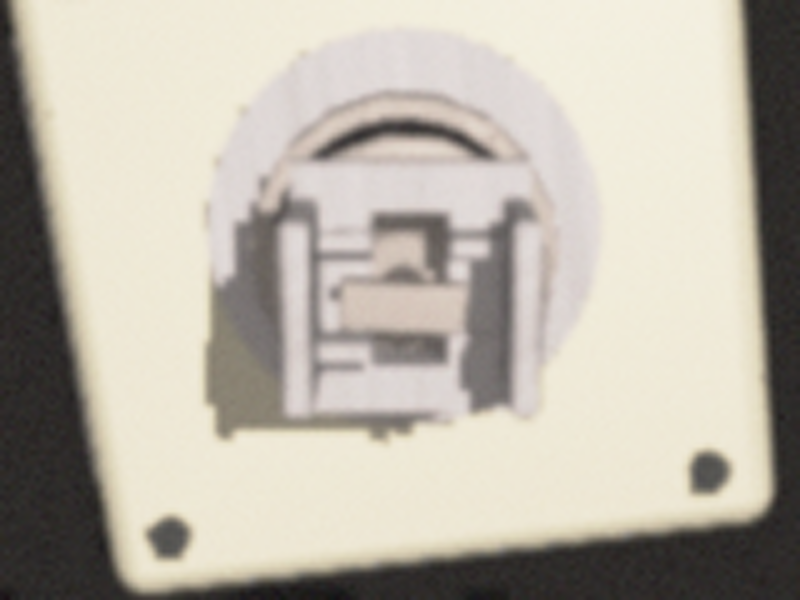

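The crop shows the crossbar (405,307) lying across the slot, in the pocket between the two ears (297,315) and (527,315). The cap is centred on the shaft and the gripper is clear, so I hand in.

```bash
python3 -c "
from cell import robot
print(robot.hand_in())"
```

```text
the job is handed in; nothing more can be done
None
```

The job is handed in: the sleeve, washer and cap are on the shaft, the cap is turned a quarter turn clockwise and held on the T head by the spring, and the gripper is clear with nothing else touched, at about 34 s; the verdict wasn't shown.

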